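# Sweep counted tablets through the drop gate of a counting station

## Robot

A 7-joint arm with a two-finger parallel gripper is mounted at the origin on the work surface; the furniture and walls round the work are solid. World frame = base frame: x ahead of the robot, y to its left, z up, the work surface at z = 0. Lengths are in m, angles in rad, forces in N, time in s.
With the tool pointing down it reaches from about 0.4 to 0.875 m from the base axis. Payload 19.3 kg.
Tool frame: the origin (TCP) lies at the very end of the fingers, on their centre line; the grasp point (between the pads) lies 19 mm behind it; z points along the fingers, y is the line along which they close (so a half turn about z gives the same grasp; the last joint's range is limited). The gripper opens to 85 mm and grips with 20 to 120 N. Pads are 22 mm wide; open, the fingers measure 114 mm over their backs; the gripper's body (76 mm by 85 mm) begins 54 mm behind the grasp point. The pads swing forward as they close: fully open they stand 13 mm farther back than shut.
Start: joints at [1.209, 0.521, -0.036, 1.599, 0.021, 1.021, -0.113], TCP at [0.18, -0.599, 0.231] pointing down, gripper open.
Joint ranges: [-2.91, 2.91], [-0.3, 2.13], [-1.5, 1.42], [0.17, 2.43], [-1.26, 4.41], [0.16, 1.93], [-2.52, 2.52]. Speed limits (rad/s): [1.89, 1.89, 2.39, 2.39, 3.01, 3.01, 3.01].

## Interface

Orientations are given as [roll, pitch, yaw] about the fixed x, y, z axes, in that order (R = Rz(yaw) Ry(pitch) Rx(roll)).
In Python, from workcell import monitor, viewer, bot gives the robot as it stands.
- The arm moves only by the tool move_arm, never from a script. Its arguments are lists of equal length, an entry for each row: "gripper": the opening, from 0 (shut) to 1 (fully open); "linear": the shift along the tool's x, y, z in cm, a list of three; "twist": the turn about the tool's z in degrees. A call has 1 to 8 rows; each row shifts and turns the commanded pose from where the row before left it, along the tool's axes as they then stand; what a row does not reach is not made up. A row lasts 1/10 s, in which the tool goes at most 50 mm and 8.59 degrees, less where a joint would pass 70% of its speed; a pose out of reach is approached as far as the arm can. A call with a gripper value outside its range is refused whole. The fingers move at their own pace and stop on an object; "squeeze" is the grip in N (left out, the last holds). Time passes only in rows, so rows that do not move let the fingers close. It gives the time, the measured TCP pose, the force, the opening and the grip force at its end, in the units of the state.
- monitor.observe(): the state, without advancing time (a new reading comes with each control period).
- viewer.grab_frame(name): name is "scene" or "top" or "wrist"; returns a dict with "img" (400x640x3 uint8, red, green, blue), "K" (3x3 intrinsics, pixels), "eye" and "rotation" of the camera in the world. Camera axes: x right, y up, looking along -z (the intrinsics and any distortion apply to the point x, -y, -z); pixel columns grow to the right and rows downward; lengths in m; the calibration is good to about 2 mm. The wrist camera is an equidistant fisheye: a pixel r from the principal point sees the ray r / f radians off the axis. A picture is of the moment at which its call begins. There is no depth.
- bot.job_done(): hands the job in; it is judged then, once.
The state is a dict: "clock": time; "qpos": joint angles; "qd": joint speeds; "joint_efforts": joint torques, N m; "position": TCP position; "tool_rot": TCP orientation; "force": force on the tool from outside, world axes, zero at the start; "moment": the same for the moment, N m; "grip_width": finger opening in m; "finger_force": force on a finger pad.
Only numpy, scipy, OpenCV 4.12 (cv2) and the standard library are available. Lean on these libraries where they do the work, as an engineer would, in place of code of your own. Each camera call takes 0.05 s, during which the arm holds its last target. There are 200 camera calls.

## Task

Put the counted tablets into the bin of the counting station: draw the gate knob out until the catch clicks in its open notch and let go of it, then take the orange hand sweep and push all six tablets along the tray so that they drop through the open gate, without touching them with the fingers. Stand the sweep back on the table and push the gate home until it clicks shut; work the knob gently, without ramming it against its stops, and leave the vial, the dose cup and the jar where they are.

Things in the scene. Friction and masses are not known exactly. Their poses are not given: they have to be found in the camera images.
- station: white tablet counting station, fixed, 270 (x) x 128 (y) x 100 mm tall. Origin under its centre at table height; its x axis runs from the gate end (-x) to the back end (+x). On its +y side a grey gate housing: 26 mm wide (y = 64 to 90 mm), x = -135 to +5 mm, 90 mm tall, the catch pin on it reaching 106 mm.
- tray_floor (a point): centre of the blue tray floor's upper face (axes as the station's). The floor is 202 mm (x) x 112 mm (y), flat, 82 mm above the table; walls beside it and at its +x end rise 18 mm above it. At its -x end, 101 mm from this point, it ends in an edge over the drop opening; the 40 mm before its +x end are free of tablets at the start.
- drop_opening (a point): centre of the drop opening at tray floor height (axes as the station's): 53 mm (x) x 112 mm (y), between the floor's edge (+x side) and the front wall, which is 18 mm higher than the floor. The gate plate closes it from below, upper face 7 mm under the floor; drawn out, it uncovers the opening from the floor's edge on. Under it lies the bin.
- bin (a point): centre of the floor of the collecting bin, 12 mm above the table (axes as the station's): 107 mm (x) x 112 mm (y), 58 mm deep under the gate, with a clear window at the front.
- gate_slide (a joint): travel of the gate, m: 0 = home, grows as the knob is drawn out along the station's -x. A spring catch holds it in a notch at home and in one when open; the stroke to the open one is set unseen inside the housing: 38 to 56 mm. Leaving home takes about 11 N, leaving the open notch 6 N; 1 N drag between. Within 2 mm of a notch the catch draws the gate in; elsewhere it stays as left.
- gate_catch (a point): the spring catch, inside the grey housing: its ball (catch_ball, under the red-tipped pin) is 61.5 mm above the table when dropped in a notch, about 63 mm when riding between them. Just past each notch (home_stop, open_stop) a rubber-faced end stop, about 8 N per mm, felt within 2 mm, ends the travel; the ball must never bear on it with more than 30 N.
- knob_stem (a point): middle of the knob stem's free length, on its axis, 72 mm above the table; moves with the gate. Steel rod 12 mm in diameter along the station's x, 46 mm free between the gate's aluminium front bar (+x side) and the black mushroom knob (32 mm in diameter, 16 mm thick, its front 40 mm from this point on the -x side). Pinch it from above across the stem.
- sweep: orange hand sweep, loose, about 140 g, standing upright. Origin under the centre of its foot. Foot 22 (x) x 100 (y) x 16 mm tall, with a rubber underside; it pushes with its long faces, which look along its +x and -x (both alike). Black upright grip above: 16 mm (x) x 60 mm (y), z = 38 to 78 mm; pinch it across its x from above.
- tablet_0: large cream-white effervescent tablet, loose, disc 25 mm in diameter and 9 mm thick, 12 g. Origin at its centre, z along the disc's axis. Lies on the blue tray at the start.
- tablet_1: large cream-white effervescent tablet, loose, disc 25 mm in diameter and 9 mm thick, 12 g. Origin at its centre, z along the disc's axis. Lies on the blue tray at the start.
- tablet_2: large cream-white effervescent tablet, loose, disc 25 mm in diameter and 9 mm thick, 12 g. Origin at its centre, z along the disc's axis. Lies on the blue tray at the start.
- tablet_3: large cream-white effervescent tablet, loose, disc 25 mm in diameter and 9 mm thick, 12 g. Origin at its centre, z along the disc's axis. Lies on the blue tray at the start.
- tablet_4: large cream-white effervescent tablet, loose, disc 25 mm in diameter and 9 mm thick, 12 g. Origin at its centre, z along the disc's axis. Lies on the blue tray at the start.
- tablet_5: large cream-white effervescent tablet, loose, disc 25 mm in diameter and 9 mm thick, 12 g. Origin at its centre, z along the disc's axis. Lies on the blue tray at the start.
- brown_vial: bystander: brown tablet vial with white cap, 34 mm in diameter, 66 mm tall, loose; origin under its centre.
- dose_cup: bystander: small clear dose cup with pink content, 36 mm in diameter, 34 mm tall, loose; origin under its centre.
- ointment_jar: bystander: white ointment jar, 45 mm in diameter, 34 mm tall, loose; origin under its centre.

How it is judged:
By the outcome, as a careful person would: the job done as asked, in the order asked, and still so for the second after the job is handed in, with the robot touching nothing.
It also fails if it takes over 72 s, if anything falls off the work surface, if the arm or the gripper's body presses on something with over 40 N, if the wrist force passes 120 N, or if a joint passes its speed limit or range.

## Working session

There is one attempt and no reset: what is moved stays moved. The work goes in short steps, Python scripts to look and compute and a tool call to move; the robot and the scene stay as the last step left them, time stands still between calls to the robot, and variables do not carry over. Pictures are saved under pics/ and viewed, at most 10 in all, crops included, and the job is handed in when it is done.

Besides the shell and the picture viewer there is one more tool, called as a command line: name --pt "numbers of a row" for each row, then --argument value for the rest. move_arm: Moves the arm, as the interface text tells. Its arguments: {"type":"object","properties":{"gripper":{"type":"array"},"linear":{"type":"array"},"twist":{"type":"array"},"squeeze":{"type":"number"}},"required":["gripper","linear","twist"]}

```bash
mkdir -p pics; ls; cat > h.py <<'E'
import numpy as np, cv2
from workcell import monitor, viewer, bot
def grab(n,save=None):
    f=viewer.grab_frame(n)
    f={k:(np.array(v) if k!='img' else v) for k,v in f.items()}
    if save: cv2.imwrite('pics/'+save+'.png',cv2.cvtColor(f['img'],cv2.COLOR_RGB2BGR))
    return f
def ray(f,u,v,fish=False):
    K=f['K'];x=(u-K[0,2])/K[0,0];y=(v-K[1,2])/K[1,1]
    if fish:
        r=np.hypot(x,y)+1e-12;d=np.array([np.sin(r)*x/r,-np.sin(r)*y/r,-np.cos(r)])
    else: d=np.array([x,-y,-1.])
    return f['rotation']@d
def plane(f,u,v,z,fish=False):
    d=ray(f,u,v,fish);e=f['eye'];return e+d*(z-e[2])/d[2]
def proj(f,p):
    c=f['rotation'].T@(np.array(p)-f['eye']);return f['K'][0,2]+f['K'][0,0]*c[0]/-c[2], f['K'][1,2]+f['K'][1,1]*c[1]/c[2]
E
python3 - <<'E'
from h import *
for n in('scene','top'):
    f=grab(n,n+'0'); print(n,f['K'].tolist(),f['eye'],f['rotation'].round(3).tolist(),f['img'].shape)
s=monitor.observe();print(s)
a=cv2.imread('pics/scene0.png')
E
```

```text
pics
scene [[419.23446169559384, 0.0, 328.16029246521174], [0.0, 419.23446169559384, 196.94258185336676], [0.0, 0.0, 1.0]] [0.1154905  0.78084872 0.71708783] [0.858, -0.015, -2.635] (400, 640, 3)
top [[459.311203443332, 0.0, 323.8254769093569], [0.0, 459.311203443332, 201.405873578097], [0.0, 0.0, 1.0]] [0.35246946 0.16159776 1.29911021] [0.082, -0.001, -1.557] (400, 640, 3)
{'clock': 0.1, 'qpos': array([ 1.20877211,  0.52197035, -0.03629202,  1.59993604,  0.02117769,
        1.02112784, -0.1128346 ]), 'qd': array([ 6.96741053e-04, -1.45283283e-03, -4.76963973e-04, -1.80142070e-03,
        6.72730256e-04, -8.88052893e-05,  2.91664660e-04]), 'joint_efforts': array([ 3.90278568e-03, -9.28492355e+01,  1.98413171e+00, -3.70536053e+01,
        1.81984319e-02,  5.37573185e-03,  4.69502504e-05]), 'position': array([ 0.17967716, -0.59829587,  0.23077911]), 'tool_rot': array([-3.14053781e+00,  7.35159471e-05,  2.91736038e-01]), 'force': array([-0.59143098, -0.19787357, -0.01821654]), 'moment': array([-0.00030741,  0.01298557, -0.05841301]), 'finger_force': 0.0, 'grip_width': 0.08566983768144769}
```

```bash
sed -i "s/    if save:/    f['rotation']=Rot.from_euler('xyz',f['rotation']).as_matrix()\n    if save:/; 1a from scipy.spatial.transform import Rotation as Rot" h.py; sed -n 1,12p h.py
```

```text
import numpy as np, cv2
from scipy.spatial.transform import Rotation as Rot
from workcell import monitor, viewer, bot
def grab(n,save=None):
    f=viewer.grab_frame(n)
    f={k:(np.array(v) if k!='img' else v) for k,v in f.items()}
    f['rotation']=Rot.from_euler('xyz',f['rotation']).as_matrix()
    if save: cv2.imwrite('pics/'+save+'.png',cv2.cvtColor(f['img'],cv2.COLOR_RGB2BGR))
    return f
def ray(f,u,v,fish=False):
    K=f['K'];x=(u-K[0,2])/K[0,0];y=(v-K[1,2])/K[1,1]
    if fish:
```

View pics/top0.png

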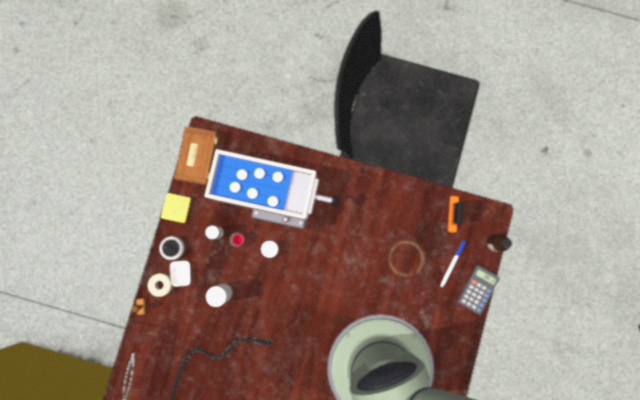

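View pics/scene0.png

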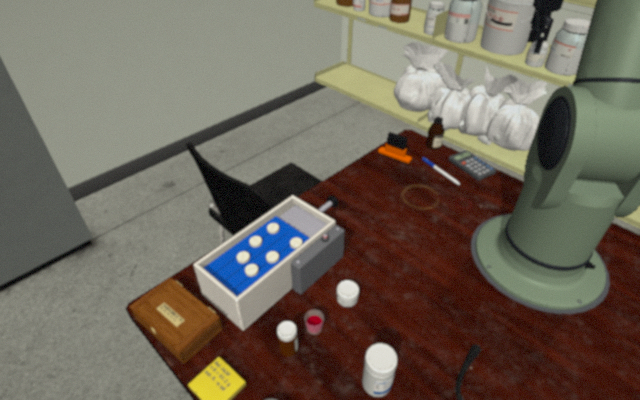

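```bash
python3 - <<'E'
from h import *
f=grab('top');im=f['img'];hsv=cv2.cvtColor(im,cv2.COLOR_RGB2HSV)
H,S,V=[hsv[...,i].astype(int) for i in range(3)]
def comps(m,amin=20):
    n,l,st,c=cv2.connectedComponentsWithStats(m.astype(np.uint8));return [(st[i],c[i],(l==i)) for i in range(1,n) if st[i][4]>=amin]
blue=(H>95)&(H<125)&(S>120)&(V>80);blue[:,300:]=0
b=max(comps(blue),key=lambda t:t[0][4]);pts=cv2.findNonZero(b[2].astype(np.uint8))
r=cv2.minAreaRect(pts);q=cv2.boxPoints(r);print('blue',r)
print([plane(f,*p,0.082)[:2].round(4).tolist() for p in q])
white=(S<60)&(V>130);white[:140]=0;white[232:]=0;white[:,:200]=0;white[:,340:]=0
w=max(comps(white|blue),key=lambda t:t[0][4]);print('w',w[0],w[1])
org=(H>5)&(H<20)&(S>180)&(V>150);org[:,:400]=0
for c in comps(org,10):
    r=cv2.minAreaRect(cv2.findNonZero(c[2].astype(np.uint8)));print('org',c[0],r,[plane(f,*p,0.016)[:2].round(4).tolist() for p in cv2.boxPoints(r)])
blk=(V<60)&(H>=0);blk[:,:440]=0;blk[:,475:]=0;blk[:190]=0;blk[235:]=0
for c in comps(blk,10):
    r=cv2.minAreaRect(cv2.findNonZero(c[2].astype(np.uint8)));print('blk',c[0],r,[plane(f,*p,0.078)[:2].round(4).tolist() for p in cv2.boxPoints(r)])
B=cv2.cvtColor(im,cv2.COLOR_RGB2BGR)
a=cv2.resize(B[140:265,195:345],(600,500),interpolation=cv2.INTER_CUBIC);c=cv2.resize(B[185:245,430:480],(200,240),interpolation=cv2.INTER_CUBIC)
o=np.zeros((500,800,3),np.uint8);o[:,:600]=a;o[:240,600:]=c;cv2.imwrite('pics/crop1.png',o)
E
```

```text
blue ((251.2823486328125, 181.72940063476562), (74.62407684326172, 40.13213348388672), 12.52880573272705)
[[0.4698, 0.4641], [0.5756, 0.4444], [0.5346, 0.2483], [0.4293, 0.2693]]
w [ 204  149  128   79 5720] [264.1993007  187.16958042]
org [447 195  12  38 265] ((452.4781494140625, 213.56747436523438), (9.288281440734863, 37.256324768066406), 3.9451863765716553) [[0.3772, -0.1812], [0.4815, -0.1892], [0.48, -0.2152], [0.3758, -0.207]]
blk [455 203   8  20 129] ((458.5, 212.5), (19.0, 7.0), 90.0) [[0.4531, -0.1877], [0.4534, -0.2064], [0.4027, -0.2059], [0.4024, -0.1872]]
```

View pics/crop1.png

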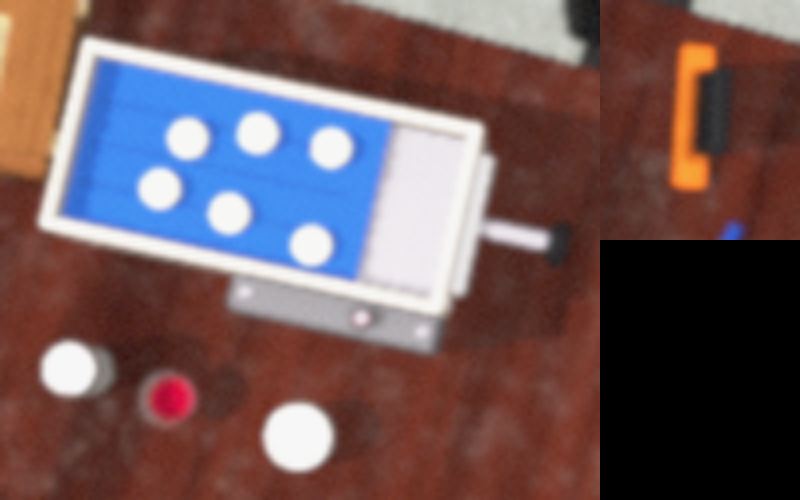

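```bash
cat >> h.py <<'E'
def wrap(a): return (a+180)%360-180
def plan(p,yaw,z,nmax=60,s=None,v=4.8):
    """rows from the current pose (or s=(pos,yawdeg)) to p (xy), z, yaw deg; linear in world"""
    if s is None:
        o=monitor.observe();s=(o['position'],np.degrees(o['tool_rot'][2]))
    D=np.array([p[0],p[1],z])-s[0];dy=wrap(yaw-s[1])
    n=max(1,int(np.ceil(max(np.linalg.norm(D)*100/v,abs(dy)/8.5))))
    L=[];
    for i in range(n):
        a=np.radians(s[1]+dy*i/n);x=np.array([np.cos(a),np.sin(a),0]);y=np.array([np.sin(a),-np.cos(a),0])
        d=D*100/n;L.append([round(float(x@d),2),round(float(y@d),2),round(float(-d[2]),2)])
    print('n',n,'tw',round(dy/n,2));print(L)
    return (np.array([p[0],p[1],z]),yaw)
E
python3 - <<'E'
from h import *
f=grab('top')
c=lambda u,v:(195+u/4-.375,140+v/4-.375)
R=np.array([plane(f,*c(*p),0.1)[:2] for p in [(84,36),(487,122),(442,315),(38,230)]])
TL,TR,BR,BL=R;print(R.round(4).tolist())
print('len',np.linalg.norm(TL-TR),np.linalg.norm(BL-BR),'w',np.linalg.norm(TL-BL),np.linalg.norm(TR-BR))
C=R.mean(0);d=TL+BL-TR-BR;th=np.arctan2(d[1],d[0]);print('C',C,np.degrees(th))
for n,p,z in[('stem0',(485,228),.072),('knobR',(570,245),.072),('stem1',(548,240),.072)]:
    w=plane(f,*c(*p),z)[:2];x=np.array([np.cos(th),np.sin(th)]);y=np.array([-x[1],x[0]]);print(n,w,(w-C)@x,(w-C)@y)
for n,p,z in[('vial',(68,368),.066),('cup',(168,398),.034),('jar',(298,437),.034)]: print(n,plane(f,*c(*p),z))
g=grab('wrist');o=monitor.observe()
T=Rot.from_euler('xyz',o['tool_rot']).as_matrix();print('cam in tool',T.T@(g['eye']-o['position']),(T.T@g['rotation']).round(3).tolist(),g['K'])
E
```

```text
[[0.5867, 0.4502], [0.5331, 0.1829], [0.4055, 0.2104], [0.4576, 0.476]]
len 0.2725415011345831 0.270688772139768 w 0.1316951994551203 0.13044832682653795
C [0.49571407 0.32987532] 78.78677144013366
stem0 [0.46554306 0.1836882 ] -0.1492635239953814 0.0011673902949827335
knobR [0.45489799 0.12655045] -0.2073805781543332 0.0004981897968687476
stem1 [0.45805535 0.14133613] -0.19226317638998008 0.0002763372858261351
vial [0.36805575 0.46159065 0.066     ]
cup [0.34887812 0.40007879 0.034     ]
jar [0.32349691 0.31026018 0.034     ]
cam in tool [ 0.07505273 -0.00053981 -0.14256246] [[0.0, 0.956, 0.294], [1.0, -0.0, -0.0], [0.0, 0.294, -0.956]] [[309.70691629   0.         314.66041895]
 [  0.         309.70691629 203.67583391]
 [  0.           0.           1.        ]]
```

```bash
python3 - <<'E'
from h import *
s=plan((.46,-.15),50,.25,v=4)
plan((.463,.13),78.8,.22,s=s,v=4)
E
```

```text
n 14 tw 2.38
[[2.84, -2.49, -0.14], [2.94, -2.37, -0.14], [3.04, -2.25, -0.14], [3.13, -2.12, -0.14], [3.21, -1.99, -0.14], [3.29, -1.85, -0.14], [3.37, -1.72, -0.14], [3.43, -1.57, -0.14], [3.5, -1.43, -0.14], [3.55, -1.28, -0.14], [3.6, -1.14, -0.14], [3.65, -0.99, -0.14], [3.68, -0.83, -0.14], [3.72, -0.68, -0.14]]
n 8 tw 3.6
[[2.71, -2.22, 0.38], [2.84, -2.05, 0.38], [2.96, -1.86, 0.38], [3.07, -1.67, 0.38], [3.17, -1.48, 0.38], [3.26, -1.28, 0.38], [3.33, -1.07, 0.38], [3.39, -0.86, 0.38]]
```

move_arm --gripper '[1, 1, 1, 1, 1, 1, 1, 1]' --pt "2.8 -2.5 -0.1" --pt "2.9 -2.4 -0.1" --pt "3.0 -2.3 -0.1" --pt "3.1 -2.1 -0.1" --pt "3.2 -2.0 -0.1" --pt "3.3 -1.9 -0.1" --pt "3.4 -1.7 -0.1" --pt "3.4 -1.6 -0.1" --twist '[2.4, 2.4, 2.4, 2.4, 2.4, 2.4, 2.4, 2.4]'

```text
clock: 1.05
position: [0.4024, -0.4007, 0.2395]
tool_rot: [3.142, -0.0, -0.045]
force: [-0.0, -0.1, 1.2]
grip_width: 0.0856
finger_force: 0.0
```

move_arm --gripper '[1, 1, 1, 1, 1, 1, 1, 1]' --pt "3.5 -1.4 -0.1" --pt "3.6 -1.3 -0.1" --pt "3.6 -1.1 -0.1" --pt "3.7 -1.0 -0.1" --pt "3.7 -0.8 -0.1" --pt "3.7 -0.7 -0.1" --pt "0 0 0" --pt "0 0 0" --twist '[2.4, 2.4, 2.4, 2.4, 2.4, 2.4, 0, 0]'

```text
clock: 1.85
position: [0.6246, -0.3715, 0.2443]
tool_rot: [-3.142, 0.001, -0.294]
force: [-0.5, -0.6, -0.1]
grip_width: 0.0853
finger_force: 0.0
```

```bash
sed -i "s/'tw',round(dy/'tw',round(-dy/" h.py; python3 - <<'E'
from h import *
plan((.463,.12),78.8,.21,v=4)
E
```

```text
n 13 tw -7.36
[[-2.28, -3.26, 0.26], [-1.85, -3.52, 0.26], [-1.38, -3.73, 0.26], [-0.89, -3.88, 0.26], [-0.39, -3.96, 0.26], [0.12, -3.98, 0.26], [0.63, -3.93, 0.26], [1.13, -3.82, 0.26], [1.61, -3.64, 0.26], [2.06, -3.41, 0.26], [2.48, -3.11, 0.26], [2.86, -2.77, 0.26], [3.19, -2.38, 0.26]]
```

move_arm --gripper '[1, 1, 1, 1, 1, 1, 1, 1]' --pt "-2.3 -3.3 0.25" --pt "-1.9 -3.5 0.25" --pt "-1.4 -3.7 0.25" --pt "-0.9 -3.9 0.25" --pt "-0.4 -4.0 0.25" --pt "0.1 -4.0 0.25" --pt "0.6 -3.9 0.25" --pt "1.1 -3.8 0.25" --twist '[-7.4, -7.4, -7.4, -7.4, -7.4, -7.4, -7.4, -7.4]'

```text
clock: 2.65
position: [0.5212, -0.0691, 0.2257]
tool_rot: [3.141, 0.0, 0.743]
force: [1.4, 0.2, 0.0]
grip_width: 0.0855
finger_force: 0.0
```

move_arm --gripper '[1, 1, 1, 1, 1, 1, 1]' --pt "1.6 -3.6 0.25" --pt "2.1 -3.4 0.25" --pt "2.5 -3.1 0.25" --pt "2.9 -2.8 0.25" --pt "3.2 -2.4 0.25" --pt "0 0 0" --pt "0 0 0" --twist '[-7.4, -7.4, -7.4, -7.4, -7.4, 0, 0]'

```text
clock: 3.35
position: [0.4594, 0.1193, 0.2131]
tool_rot: [3.141, 0.001, 1.385]
force: [0.2, -0.4, 0.3]
grip_width: 0.0855
finger_force: 0.0
```

```bash
python3 - <<'E'
from h import *
g=grab('wrist','w1');o=monitor.observe();print(o['position'],np.degrees(o['tool_rot']),o['qpos'].round(2),g['eye'])
E
```

```text
[0.45971911 0.1185543  0.21299015] [1.79966120e+02 4.55423436e-02 7.92406783e+01] [ 0.03  0.34 -0.51  1.98  0.22  0.87 -0.78] [0.47313825 0.19346739 0.35564261]
```

View pics/w1.png

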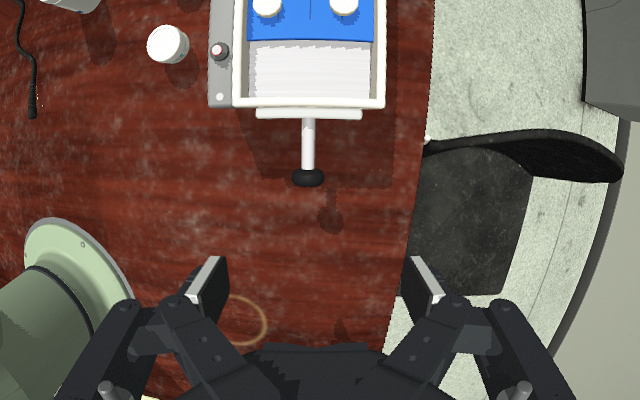

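```bash
python3 - <<'E'
from h import *
g=grab('wrist')
P=lambda u,v,z:plane(g,u,v,z,True)[:2]
a=P(308,119,.078);b=P(308,170,.078)
print('stem',a,b,np.degrees(np.arctan2(*(a-b)[::-1])))
L=P(232,107,.1);R=P(385.5,107,.1);print('rim front',L,R,np.linalg.norm(R-L),np.degrees(np.arctan2(*(L-R)[::-1]))-90)
print('edge',P(246,42,.082),P(372,41,.082)); print('pin',P(218,51,.106))
x=np.array([np.cos(np.radians(78.8)),np.sin(np.radians(78.8))]);m=(L+R)/2;print('C',m+.135*x,'stem mid',m+x*(.135-.167))
E
```

```text
stem [0.46665285 0.18690305] [0.45784237 0.1413866 ] 79.04491438643544
rim front [0.40727433 0.21075462] [0.53212496 0.18653539] 0.1271780284388158 79.02179285161216
edge [0.42646944 0.26732305] [0.53512591 0.2469282 ]
pin [0.4063561  0.25964442]
C [0.49592128 0.33107395] stem mid [0.46348414 0.16725444]
```

```bash
python3 - <<'E'
from h import *
s=plan((.463,.164),79,.12)
plan((.463,.164),79,.054,s=s,v=3)
E
```

```text
n 3 tw 0.06
[[1.52, -0.19, 3.1], [1.52, -0.19, 3.1], [1.52, -0.19, 3.1]]
n 3 tw 0.0
[[0.0, 0.0, 2.2], [0.0, 0.0, 2.2], [0.0, 0.0, 2.2]]
```

move_arm --gripper '[1, 1, 1, 0.5, 0.5, 0.5, 0.5, 0.5]' --pt "1.5 -0.2 3.1" --pt "1.5 -0.2 3.1" --pt "1.5 -0.2 3.1" --pt "0 0 2.2" --pt "0 0 2.2" --pt "0 0 2.2" --pt "0 0 0" --pt "0 0 0" --twist '[0, 0, 0, 0, 0, 0, 0, 0]'

```text
clock: 4.25
position: [0.4626, 0.1643, 0.0542]
tool_rot: [-3.141, 0.001, 1.383]
force: [-0.4, 0.1, 0.3]
grip_width: 0.0431
finger_force: 0.0
```

```bash
python3 - <<'E'
from h import *
g=grab('wrist','w2');o=monitor.observe();print(o['position'],np.degrees(o['tool_rot']),o['force'],o['grip_width'])
E
```

```text
[0.46291667 0.16458821 0.05470195] [ 1.79956382e+02 -1.26762904e-02  7.92505163e+01] [-0.39848455  0.01401161 -0.23065126] 0.04287127128446739
```

View pics/w2.png

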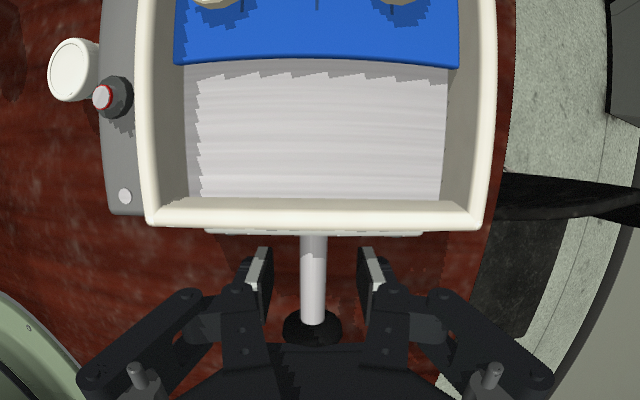

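move_arm --gripper '[0, 0, 0, 0, 0, 0, 0]' --pt "0 0 0" --pt "0 0 0" --pt "0 0 0" --pt "0 0 0" --pt "0 0 0" --pt "0 0 0" --pt "0 0 0" --twist '[0, 0, 0, 0, 0, 0, 0]' --squeeze 50

```text
clock: 5.0
position: [0.462, 0.1652, 0.0546]
tool_rot: [-3.142, 0.0, 1.384]
force: [-8.7, 0.8, 13.5]
grip_width: 0.0103
finger_force: 48.8
```

move_arm --gripper '[0, 0, 0, 0, 0]' --pt "-0.2 0 0" --pt "-0.2 0 0" --pt "-0.2 0 0" --pt "0 0 0" --pt "0 0 0" --twist '[0, 0, 0, 0, 0]'

```text
clock: 5.5
position: [0.4608, 0.1598, 0.0546]
tool_rot: [-3.141, -0.001, 1.385]
force: [-8.7, 0.8, 13.5]
grip_width: 0.0099
finger_force: 49.9
```

move_arm --gripper '[0, 0, 0, 0, 0, 0, 0, 0]' --pt "-0.4 -0.05 -0.05" --pt "-0.4 0 0" --pt "-0.4 0 0" --pt "-0.4 0 0" --pt "-0.4 0 0" --pt "-0.4 0 0" --pt "-0.3 0 0" --pt "0 0 0" --twist '[0, 0, 0, 0, 0, 0, 0, 0]'

```text
clock: 6.3
position: [0.4552, 0.1324, 0.0547]
tool_rot: [-3.141, 0.0, 1.384]
force: [-5.3, -1.7, 5.2]
grip_width: 0.0102
finger_force: 50.0
```

```bash
python3 - <<'E'
from h import *
g=grab('wrist','w3');o=monitor.observe();print(o['position'],o['force'],o['grip_width'])
E
```

```text
[0.45518932 0.1322915  0.05471291] [-5.57911371 -0.12656436  6.1721775 ] 0.009842278606565785
```

View pics/w3.png

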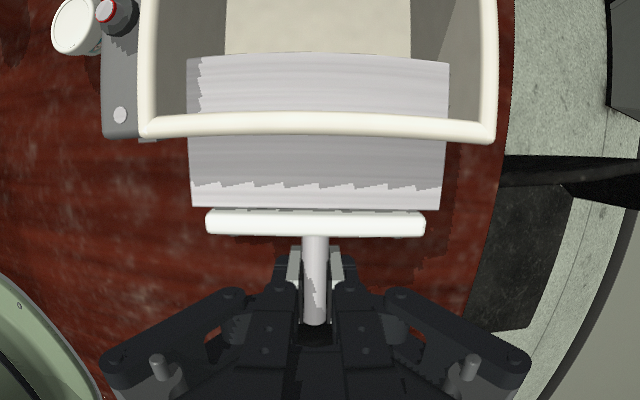

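move_arm --gripper '[0, 0, 0]' --pt "-0.2 0 0" --pt "-0.2 0 0" --pt "0 0 0" --twist '[0, 0, 0]' --squeeze 22

```text
clock: 6.65
position: [0.4545, 0.1289, 0.0547]
tool_rot: [-3.141, -0.0, 1.384]
force: [-6.4, 1.6, 5.1]
grip_width: 0.0106
finger_force: 49.8
```

move_arm --gripper '[0, 0]' --pt "-0.1 0 0" --pt "0 0 0" --twist '[0, 0]'

```text
clock: 6.85
position: [0.4544, 0.128, 0.0547]
tool_rot: [-3.141, -0.0, 1.384]
force: [-6.7, 3.3, 4.2]
grip_width: 0.01
finger_force: 49.8
```

move_arm --gripper '[0, 0]' --pt "-0.1 0 0" --pt "0 0 0" --twist '[0, 0]'

```text
clock: 7.05
position: [0.454, 0.1266, 0.0547]
tool_rot: [-3.141, 0.001, 1.384]
force: [-6.3, -1.7, 6.9]
grip_width: 0.0103
finger_force: 50.0
```

move_arm --gripper '[0, 0]' --pt "-0.1 0 0" --pt "0 0 0" --twist '[0, 0]'

```text
clock: 7.25
position: [0.4538, 0.1255, 0.0547]
tool_rot: [-3.141, 0.001, 1.384]
force: [-6.3, -0.4, 6.5]
grip_width: 0.0104
finger_force: 50.0
```

move_arm --gripper '[0, 0]' --pt "-0.1 0 0" --pt "0 0 0" --twist '[0, 0]'

```text
clock: 7.45
position: [0.4536, 0.1245, 0.0547]
tool_rot: [-3.141, 0.001, 1.384]
force: [-5.9, -0.8, 6.8]
grip_width: 0.0099
finger_force: 50.0
```

move_arm --gripper '[0, 0]' --pt "-0.1 0 0" --pt "0 0 0" --twist '[0, 0]'

```text
clock: 7.65
position: [0.4535, 0.1238, 0.0547]
tool_rot: [-3.141, 0.0, 1.384]
force: [-7.2, 0.5, 6.6]
grip_width: 0.0099
finger_force: 50.1
```

move_arm --gripper '[0, 0]' --pt "-0.1 0 0" --pt "0 0 0" --twist '[0, 0]'

```text
clock: 7.85
position: [0.4533, 0.1229, 0.0548]
tool_rot: [-3.141, 0.0, 1.384]
force: [-6.2, 1.7, 6.2]
grip_width: 0.0105
finger_force: 50.0
```

move_arm --gripper '[0, 0]' --pt "-0.1 0 0" --pt "0 0 0" --twist '[0, 0]'

```text
clock: 8.05
position: [0.4532, 0.1225, 0.0548]
tool_rot: [-3.141, -0.001, 1.385]
force: [-7.2, 5.7, 4.4]
grip_width: 0.0102
finger_force: 49.9
```

move_arm --gripper '[0, 0]' --pt "-0.1 0 0" --pt "0 0 0" --twist '[0, 0]'

```text
clock: 8.25
position: [0.4532, 0.1222, 0.0548]
tool_rot: [-3.141, -0.002, 1.385]
force: [-6.5, 8.2, 2.2]
grip_width: 0.0101
finger_force: 49.7
```

move_arm --gripper '[0, 0]' --pt "0.2 0 0" --pt "0 0 0" --twist '[0, 0]'

```text
clock: 8.45
position: [0.4534, 0.1232, 0.0548]
tool_rot: [-3.141, -0.0, 1.385]
force: [-6.6, 2.3, 6.6]
grip_width: 0.0102
finger_force: 50.0
```

move_arm --gripper '[0, 0]' --pt "0.1 0 0" --pt "0 0 0" --twist '[0, 0]'

```text
clock: 8.65
position: [0.4535, 0.1239, 0.0547]
tool_rot: [-3.141, 0.0, 1.384]
force: [-7.0, 1.2, 6.4]
grip_width: 0.0103
finger_force: 50.1
```

move_arm --gripper '[0, 0]' --pt "0.07 0 0" --pt "0 0 0" --twist '[0, 0]'

```text
clock: 8.85
position: [0.4536, 0.1243, 0.0547]
tool_rot: [-3.141, 0.001, 1.384]
force: [-7.4, -0.9, 7.3]
grip_width: 0.0101
finger_force: 50.1
```

move_arm --gripper '[0, 0]' --pt "0.1 0 0" --pt "0 0 0" --twist '[0, 0]'

```text
clock: 9.05
position: [0.4537, 0.1248, 0.0547]
tool_rot: [-3.141, 0.001, 1.384]
force: [-7.3, -3.1, 8.5]
grip_width: 0.0102
finger_force: 50.2
```

move_arm --gripper '[0, 0]' --pt "0.1 0 0" --pt "0 0 0" --twist '[0, 0]'

```text
clock: 9.25
position: [0.4538, 0.1254, 0.0547]
tool_rot: [-3.141, 0.002, 1.384]
force: [-6.5, -4.3, 8.5]
grip_width: 0.0101
finger_force: 50.3
```

move_arm --gripper '[0, 0]' --pt "0.1 0 0" --pt "0 0 0" --twist '[0, 0]'

```text
clock: 9.45
position: [0.4539, 0.1259, 0.0547]
tool_rot: [-3.14, 0.003, 1.383]
force: [-7.7, -7.8, 9.7]
grip_width: 0.01
finger_force: 50.4
```

move_arm --gripper '[0, 0, 0]' --pt "-0.15 0 0" --pt "-0.15 0 0" --pt "0 0 0" --twist '[0, 0, 0]'

```text
clock: 9.75
position: [0.4536, 0.1242, 0.0547]
tool_rot: [-3.141, 0.001, 1.384]
force: [-7.1, -0.7, 6.8]
grip_width: 0.0103
finger_force: 50.1
```

move_arm --gripper '[0.5, 0.5, 0.5, 0.5, 0.5]' --pt "0 0 0" --pt "0 0 0" --pt "0 0 0" --pt "0 0 0" --pt "0 0 0" --twist '[0, 0, 0, 0, 0]'

```text
clock: 10.25
position: [0.4543, 0.1245, 0.0543]
tool_rot: [3.142, -0.0, 1.384]
force: [-1.1, -0.2, -0.4]
grip_width: 0.0429
finger_force: 0.0
```

```bash
python3 - <<'E'
from h import *
g=grab('wrist','w4');o=monitor.observe();print(o['position'],o['force'],o['grip_width'])
E
```

```text
[0.45427646 0.12450304 0.05430544] [0.25782044 0.1057079  0.49380293] 0.04282121244678601
```

View pics/w4.png

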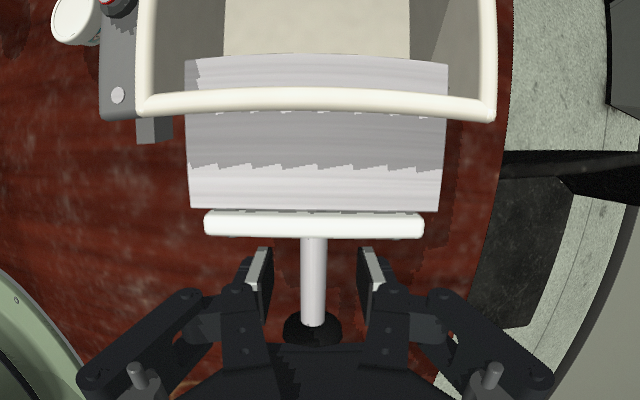

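```bash
python3 - <<'E'
from h import *
o=monitor.observe();s=plan(o['position'][:2],79,.15)
plan((.428,-.197),175,.20,s=s)
print(monitor.observe()['qpos'])
E
```

```text
n 2 tw 0.16
[[0.0, 0.0, -4.78], [0.0, 0.0, -4.78]]
n 12 tw -8.0
[[-2.67, 0.3, -0.42], [-2.69, -0.08, -0.42], [-2.65, -0.45, -0.42], [-2.56, -0.82, -0.42], [-2.42, -1.16, -0.42], [-2.24, -1.49, -0.42], [-2.01, -1.79, -0.42], [-1.74, -2.05, -0.42], [-1.44, -2.27, -0.42], [-1.11, -2.45, -0.42], [-0.76, -2.58, -0.42], [-0.39, -2.66, -0.42]]
[-0.10099332  0.59909669 -0.38203373  2.11226218  0.44740707  0.50729042
 -1.00501379]
```

move_arm --gripper '[0.5, 0.5, 0.7, 0.7, 0.7, 0.7, 0.7, 0.7]' --pt "0 0 -4.8" --pt "0 0 -4.8" --pt "-2.7 0.3 -0.4" --pt "-2.7 -0.1 -0.4" --pt "-2.6 -0.5 -0.4" --pt "-2.6 -0.8 -0.4" --pt "-2.4 -1.2 -0.4" --pt "-2.2 -1.5 -0.4" --twist '[0, 0, -8, -8, -8, -8, -8, -8]'

```text
clock: 11.1
position: [0.4406, -0.0374, 0.1745]
tool_rot: [-3.142, 0.0, 2.228]
force: [0.3, 0.3, 0.2]
grip_width: 0.0598
finger_force: 0.0
```

move_arm --gripper '[0.7, 0.7, 0.7, 0.7, 0.7, 0.7, 0.7, 0.7]' --pt "-2.0 -1.8 -0.4" --pt "-1.7 -2.1 -0.4" --pt "-1.4 -2.3 -0.4" --pt "-1.1 -2.5 -0.4" --pt "-0.8 -2.6 -0.4" --pt "-0.4 -2.7 -0.4" --pt "0 0 0" --pt "0 0 0" --twist '[-8, -8, -8, -8, -8, -8, 0, 0]'

```text
clock: 11.9
position: [0.4271, -0.1986, 0.1981]
tool_rot: [3.141, -0.0, 3.057]
force: [-0.1, 1.1, 0.7]
grip_width: 0.0597
finger_force: 0.0
```

```bash
python3 - <<'E'
from h import *
g=grab('wrist','w5');o=monitor.observe();print(o['position'],np.degrees(o['tool_rot']),o['qpos'].round(2))
hsv=cv2.cvtColor(g['img'],cv2.COLOR_RGB2HSV);m=cv2.inRange(hsv,(5,170,120),(20,255,255))
n,l,st,c=cv2.connectedComponentsWithStats(m);i=1+np.argmax(st[1:,4]);print(st[i],c[i])
r=cv2.minAreaRect(cv2.findNonZero((l==i).astype(np.uint8)));print(r)
Q=np.array([plane(g,*p,.016,True)[:2] for p in cv2.boxPoints(r)]);print(Q.round(4).tolist(),Q.mean(0))
E
```

```text
[ 0.42726435 -0.1979002   0.19821845] [ 1.79981707e+02 -5.85669494e-03  1.75204934e+02] [ 1.    0.44 -0.89  2.    0.44  0.9   1.37]
[303 137  21  89 679] [314.53460972 158.22091311]
((313.0, 181.0), (88.0, 20.0), 90.0)
[[0.3781, -0.2061], [0.3799, -0.1853], [0.4775, -0.1929], [0.4756, -0.2153]] [ 0.42776983 -0.19987141]
```

View pics/w5.png

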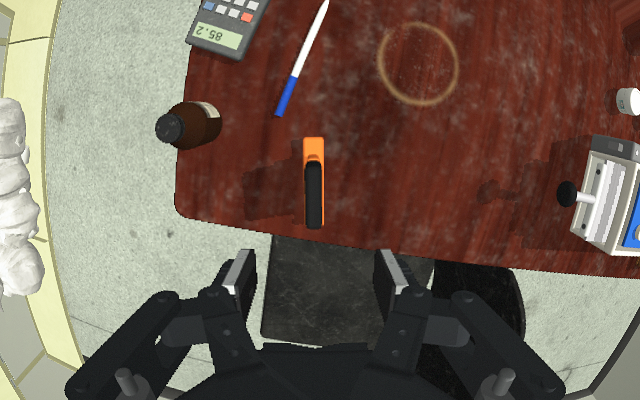

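move_arm --gripper '[0.6, 0.6, 0.6, 0.6, 0, 0, 0, 0]' --pt "0 -0.1 4.5" --pt "0 0 4.5" --pt "0 0 4.0" --pt "0 0 2.8" --pt "0 0 0" --pt "0 0 0" --pt "0 0 0" --pt "0 0 0" --twist '[0, 0, 0, 0, 0, 0, 0, 0]' --squeeze 60

```text
clock: 12.75
position: [0.4279, -0.1997, 0.0417]
tool_rot: [-3.141, 0.002, 3.059]
force: [-0.6, 0.2, -0.5]
grip_width: 0.0154
finger_force: 61.3
```

move_arm --gripper '[0, 0, 0, 0]' --pt "0 0 0" --pt "0 0 0" --pt "0 0 0" --pt "0 0 0" --twist '[0, 0, 0, 0]'

```text
clock: 13.15
position: [0.4278, -0.1998, 0.0414]
tool_rot: [-3.141, 0.002, 3.059]
force: [-3.0, 0.2, 14.4]
grip_width: 0.0154
finger_force: 63.7
```

```bash
python3 - <<'E'
from h import *
plan((.5161,.436),169,.22,s=(np.array([.428,-.2,.22]),175.3),v=4.6)
E
```

```text
n 14 tw 0.45
[[-0.25, 4.58, -0.0], [-0.22, 4.58, -0.0], [-0.18, 4.58, -0.0], [-0.15, 4.58, -0.0], [-0.11, 4.58, -0.0], [-0.07, 4.59, -0.0], [-0.04, 4.59, -0.0], [-0.0, 4.59, -0.0], [0.03, 4.59, -0.0], [0.07, 4.59, -0.0], [0.11, 4.59, -0.0], [0.14, 4.58, -0.0], [0.18, 4.58, -0.0], [0.21, 4.58, -0.0]]
```

move_arm --gripper '[0, 0, 0, 0, 0, 0]' --pt "0 0 -2" --pt "0 0 -4" --pt "0 0 -4" --pt "0 0 -4" --pt "0 0 -4" --pt "0 0 0" --twist '[0, 0, 0, 0, 0, 0]'

```text
clock: 13.75
position: [0.429, -0.1999, 0.225]
tool_rot: [-3.138, 0.006, 3.059]
force: [0.9, -0.9, -2.0]
grip_width: 0.0153
finger_force: 61.5
```

move_arm --gripper '[0, 0, 0, 0, 0, 0, 0, 0]' --pt "-0.2 4.5 0" --pt "-0.2 4.5 0" --pt "-0.2 4.5 0" --pt "-0.2 4.5 0" --pt "-0.1 4.5 0" --pt "-0.1 4.5 0" --pt "0 4.5 0" --pt "0 4.5 0" --twist '[0.5, 0.5, 0.5, 0.5, 0.4, 0.4, 0.4, 0.4]'

```text
clock: 14.55
position: [0.4768, 0.1589, 0.2202]
tool_rot: [-3.141, 0.0, 2.996]
force: [0.8, -1.1, -0.9]
grip_width: 0.0153
finger_force: 61.4
```

move_arm --gripper '[0, 0, 0, 0, 0, 0, 0, 0]' --pt "0 4.5 0" --pt "0.1 4.5 0" --pt "0.1 4.5 0" --pt "0.1 4.5 0" --pt "0.2 4.5 0" --pt "0.2 3.5 0" --pt "0 0 0" --pt "0 0 0" --twist '[0.5, 0.5, 0.5, 0.5, 0.4, 0.4, 0, 0]'

```text
clock: 15.35
position: [0.5123, 0.4154, 0.2197]
tool_rot: [-3.141, -0.001, 2.949]
force: [0.4, -0.6, -2.0]
grip_width: 0.0157
finger_force: 61.3
```

```bash
python3 - <<'E'
from h import *
g=grab('wrist','w6');o=monitor.observe();print(o['position'],np.degrees(o['tool_rot']),o['qpos'].round(2))
plan((.5161,.436),169,.16)
t=grab('top','t6')
c=cv2.imread('pics/t6.png')[130:250,180:360]
o2=np.vstack([cv2.imread('pics/w6.png')[:300],]);cv2.imwrite('pics/w6t.png',np.vstack([cv2.resize(cv2.imread('pics/w6.png'),(480,300)),cv2.resize(c,(450,300),interpolation=cv2.INTER_CUBIC)[:, :450].copy() if 0 else cv2.copyMakeBorder(cv2.resize(c,(450,300),interpolation=cv2.INTER_CUBIC),0,0,0,30,cv2.BORDER_CONSTANT)]))
E
```

```text
[0.5128355  0.41435458 0.21984895] [-1.79945045e+02 -1.04149053e-02  1.68915522e+02] [-0.27  0.71 -0.83  1.48  0.55  1.19  0.19]
n 2 tw -0.04
[[0.05, 1.09, 2.99], [0.05, 1.09, 2.99]]
```

View pics/w6t.png

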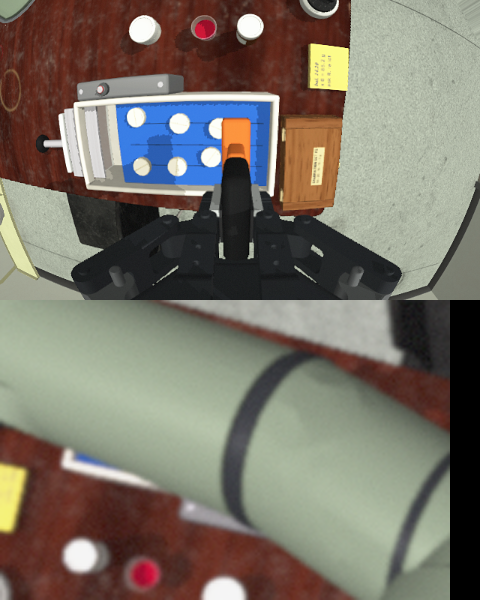

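```bash
python3 - <<'E'
from h import *
g=grab('wrist');o=monitor.observe()
hsv=cv2.cvtColor(g['img'],cv2.COLOR_RGB2HSV);m=cv2.inRange(hsv,(5,170,120),(20,255,255));m[:, 345:]=0
n,l,st,c=cv2.connectedComponentsWithStats(m);i=1+np.argmax(st[1:,4]);x0,y0,w,h,a=st[i];print(st[i])
z=o['position'][2]-.0414+.016;th=np.radians(79);X=np.array([np.cos(th),np.sin(th)]);Y=np.array([-X[1],X[0]]);C=np.array([.4957,.331])
S=lambda u,v,z:[round(float((plane(g,u,v,z,True)[:2]-C)@k)*1000,1) for k in(X,Y)]
print('foot tip L,R',S(x0,y0+1,z),S(x0+w,y0+1,z),'tcp',[(o['position'][:2]-C)@k for k in(X,Y)])
# rim corners & blue
b=cv2.inRange(hsv,(95,120,80),(125,255,255));b[:120]=0
n,l,st,c=cv2.connectedComponentsWithStats(b);i=1+np.argmax(st[1:,4]);x0,y0,w,h,a=st[i];print(st[i])
pts=cv2.findNonZero((l==i).astype(np.uint8))[:,0]
for nm,f in(('TL',lambda p:p@[1,1]),('TR',lambda p:p@[-1,1]),('BR',lambda p:-(p@[1,1])),('BL',lambda p:p@[1,-1])):
    k=np.argmin([f(p) for p in pts]);print(nm,pts[k],S(*pts[k],.082))
E
```

```text
[ 296  158   38   69 2020]
foot tip L,R [75.0, 47.7] [95.8, 47.7] tcp [np.float64(0.08453829789061079), np.float64(-0.0015594037010173943)]
[  156   133   206   114 15219]
TL [156 138] [-71.6, 55.6]
TR [361 135] [127.2, 52.6]
BR [356 244] [126.2, -54.7]
BL [168 241] [-72.8, -54.2]
```

move_arm --gripper '[0, 0, 0, 0, 0, 0, 0]' --pt "0.25 2.3 0" --pt "0 0 2.5" --pt "0 0 2.5" --pt "0 0 1.5" --pt "0 0 1.5" --pt "0 0 0" --pt "0 0 0" --twist '[0, 0, 0, 0, 0, 0, 0]'

```text
clock: 16.2
position: [0.5152, 0.4381, 0.1409]
tool_rot: [3.141, 0.0, 2.948]
force: [1.0, 0.6, -0.8]
grip_width: 0.0153
finger_force: 61.2
```

```bash
python3 - <<'E'
from h import *
g=grab('wrist','w7');o=monitor.observe();print(o['position'],o['force'])
cv2.imwrite('pics/w7c.png',cv2.resize(cv2.imread('pics/w7.png')[60:290,100:480],(760,460)))
E
```

```text
[0.51527659 0.43833016 0.14132039] [ 0.24907097 -0.18274394 -2.03514987]
```

View pics/w7c.png

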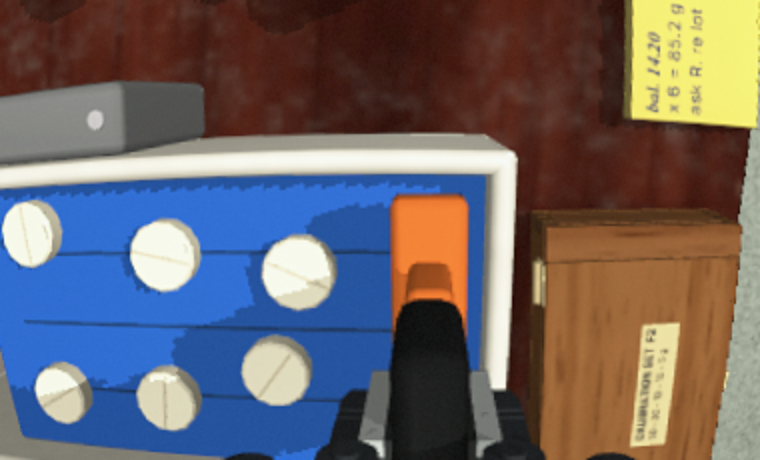

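move_arm --gripper '[0, 0, 0, 0]' --pt "0 0 0.8" --pt "0 0 0.8" --pt "0 0 0" --pt "0 0 0" --twist '[0, 0, 0, 0]'

```text
clock: 16.65
position: [0.5148, 0.438, 0.1239]
tool_rot: [-3.141, -0.0, 2.948]
force: [0.2, 0.5, -1.5]
grip_width: 0.0153
finger_force: 61.8
```

move_arm --gripper '[0, 0, 0, 0, 0, 0, 0, 0]' --pt "0 -0.4 -0.05" --pt "0 -0.8 0" --pt "0 -0.8 0" --pt "0 -0.8 0" --pt "0 -0.8 0" --pt "0 -0.8 0" --pt "0 -0.8 0" --pt "0 -0.8 0" --twist '[0, 0, 0, 0, 0, 0, 0, 0]'

```text
clock: 17.45
position: [0.5033, 0.3785, 0.1249]
tool_rot: [3.141, 0.0, 2.948]
force: [1.2, 0.8, -0.7]
grip_width: 0.0156
finger_force: 61.8
```

```bash
cat >> h.py <<'E'
th=np.radians(79);X=np.array([np.cos(th),np.sin(th)]);Y=np.array([-X[1],X[0]]);C=np.array([.4957,.331])
def st(p): return (np.array(p)[:2]-C)@X*1000,(np.array(p)[:2]-C)@Y*1000
def report():
    g=grab('wrist');o=monitor.observe();print(o['clock'],o['position'].round(4),'st',np.round(st(o['position']),1),o['force'].round(1))
    hsv=cv2.cvtColor(g['img'],cv2.COLOR_RGB2HSV)
    w=cv2.inRange(hsv,(10,8,150),(40,90,255))
    k=cv2.morphologyEx(w,cv2.MORPH_OPEN,cv2.getStructuringElement(cv2.MORPH_ELLIPSE,(9,9)))
    n,l,s,c=cv2.connectedComponentsWithStats(k)
    for i in range(1,n):
        p=np.round(st(plane(g,*c[i],.09,True)),0)
        if abs(p[0])<170 and abs(p[1])<90: print('white',s[i][2:].tolist(),c[i].round(0),p)
    m=cv2.inRange(hsv,(5,170,120),(20,255,255));n,l,s,c=cv2.connectedComponentsWithStats(m);m=l==1+np.argmax(s[1:,4])
    v,u=np.nonzero(m);z=o['position'][2]-.0414+.016;t=v.min()
    print('foot tip',np.round([st(plane(g,u[v<t+6].min(),t+1,z,True)),st(plane(g,u[v<t+6].max()+1,t+1,z,True))],1).tolist())
E
python3 -c "
from h import *
report()"
```

```text
17.5 [0.5034 0.3772 0.1248] st [46.8  1.3] [ 1.6 -1.1 -2.2]
white [375, 138, 8167] [191. 167.] [-27.  46.]
white [31, 150, 1505] [447. 221.] [135.  10.]
white [38, 39, 1116] [175. 179.] [-39.  39.]
white [77, 56, 2480] [257. 196.] [14. 27.]
white [26, 26, 398] [271. 251.] [ 21. -10.]
white [32, 31, 733] [189. 272.] [-39. -28.]
white [34, 32, 785] [248. 276.] [  4. -28.]
foot tip [[38.4, 50.6], [58.7, 50.6]]
```

move_arm --gripper '[0, 0, 0, 0, 0, 0, 0, 0]' --pt "0 -0.6 0" --pt "0 -0.6 0" --pt "0 -0.6 0" --pt "0 -0.6 0" --pt "0 -0.6 0" --pt "0 -0.6 0" --pt "0 -0.6 0" --pt "0 -0.6 0" --twist '[0, 0, 0, 0, 0, 0, 0, 0]'

```text
clock: 18.3
position: [0.4941, 0.3316, 0.1248]
tool_rot: [3.142, 0.0, 2.948]
force: [0.1, 0.2, -0.8]
grip_width: 0.0155
finger_force: 61.8
```

move_arm --gripper '[0, 0, 0, 0, 0, 0, 0, 0]' --pt "0 -0.6 0" --pt "0 -0.6 0" --pt "0 -0.5 0" --pt "0 -0.5 0" --pt "0 -0.5 0" --pt "0 -0.5 0" --pt "0 -0.5 0" --pt "0 -0.5 0" --twist '[0, 0, 0, 0, 0, 0, 0, 0]'

```text
clock: 19.1
position: [0.486, 0.2905, 0.1248]
tool_rot: [3.142, 0.0, 2.948]
force: [0.7, 0.4, -1.4]
grip_width: 0.0153
finger_force: 61.9
```

```bash
python3 -c "
from h import *
report()"
```

```text
19.15 [0.486  0.2896 0.1247] st [-42.5   1.6] [ 1.  -0.4 -1.8]
white [124, 19, 1244] [451. 138.] [42. 64.]
white [32, 162, 2283] [177. 206.] [-130.   21.]
white [87, 125, 8485] [250. 198.] [-80.  26.]
white [75, 24, 1225] [484. 305.] [ 92. -61.]
foot tip [[-51.3, 50.8], [-31.0, 50.8]]
```

move_arm --gripper '[0, 0, 0, 0, 0, 0, 0, 0]' --pt "0 -0.4 0" --pt "0 -0.4 0" --pt "0 -0.4 0" --pt "0 -0.4 0" --pt "0 -0.4 0" --pt "0 -0.4 0" --pt "0 -0.4 0" --pt "0 -0.4 0" --twist '[0, 0, 0, 0, 0, 0, 0, 0]'

```text
clock: 19.95
position: [0.4799, 0.2591, 0.1248]
tool_rot: [3.142, -0.0, 2.948]
force: [-0.1, 0.4, -2.2]
grip_width: 0.0149
finger_force: 61.8
```

move_arm --gripper '[0, 0, 0, 0, 0]' --pt "0 -0.4 0" --pt "0 -0.3 0" --pt "0 0 0" --pt "0 0 0" --pt "0 0 0" --twist '[0, 0, 0, 0, 0]'

```text
clock: 20.45
position: [0.4786, 0.2528, 0.1248]
tool_rot: [3.141, -0.0, 2.948]
force: [-0.9, 0.1, -1.0]
grip_width: 0.0149
finger_force: 61.8
```

```bash
python3 -c "
from h import *
report()"
```

```text
20.5 [0.4786 0.2528 0.1248] st [-80.    1.9] [-0.6  0.4 -1.9]
white [81, 16, 703] [491. 140.] [33. 65.]
white [60, 113, 3546] [284. 190.] [-98.  31.]
white [12, 45, 393] [234. 172.] [-128.   42.]
white [9, 9, 57] [236. 206.] [-128.   21.]
white [17, 65, 712] [232. 255.] [-134.  -13.]
white [104, 26, 1394] [497. 300.] [ 65. -58.]
foot tip [[-89.7, 50.9], [-69.4, 50.9]]
```

move_arm --gripper '[0, 0, 0, 0, 0, 0]' --pt "0 0.5 -1" --pt "0 0.5 -3" --pt "0 1.0 -4" --pt "0 1 -3" --pt "0 0 0" --pt "0 0 0" --twist '[0, 0, 0, 0, 0, 0]'

```text
clock: 21.1
position: [0.4844, 0.2824, 0.2355]
tool_rot: [3.141, 0.001, 2.949]
force: [-0.4, 0.2, -2.6]
grip_width: 0.0155
finger_force: 62.1
```

```bash
python3 - <<'E'
from h import *
report()
g=grab('wrist','w8');im=g['img']
# coarse class map of the region station x -135..-20, y -60..60, projected at z=.03 and on the tray floor
hsv=cv2.cvtColor(im,cv2.COLOR_RGB2HSV)
def pix(p):
    c=g['rotation'].T@(np.array(p)-g['eye']);r=np.arctan2(np.hypot(c[0],c[1]),-c[2]);a=np.hypot(c[0],c[1]);K=g['K']
    return K[0,2]+K[0,0]*r*c[0]/a, K[1,2]-K[1,1]*r*c[1]/a
for z,xs in((.09,range(-75,130,8)),(.025,range(-130,-30,4))):
    print('z',z)
    for y in range(56,-57,-6):
        row=''
        for x in xs:
            w=C+X*x/1e3+Y*y/1e3;u,v=map(int,np.round(pix([*w,z])))
            if 0<=u<640 and 0<=v<400:
                h,s,vv=map(int,hsv[v,u]); row+=('B' if s>110 and 95<h<125 else 'o' if s>150 and h<22 else '.' if vv<70 else 'W' if vv>200 else 'g')
            else: row+=' '
        print('%4d'%y,row)
E
```

```text
21.15 [0.4841 0.2818 0.2346] st [-50.5   2. ] [-0.6 -1.1 -2.1]
white [54, 118, 4304] [270. 191.] [-92.   1.]
foot tip [[-59.5, 50.7], [-38.6, 50.7]]
z 0.09
  56 gBBBBggggggWWgWWWWWWWWWWWW
  50 gBBBBBBBBBBBBBBBBBBBBBBBBg
  44 WBBBBBBBBBBBBBBBBBBBBBBBBg
  38 WBBBBBBBBBBBBBBBBBBBBBBBBg
  32 WoooooBBBBBBBBBBBBBBBBBBBg
  26 WoooooBBBBBBBBBBBBBBBBBBBg
  20 goooooBBBBBBBBBBBBBBBBBBBg
  14 WoooooBBBBBBBBBBBBBBBBBBBg
   8 WoooooBBBBBBBBBBBBBBBBBBBg
   2 WoooooBBBBBBBBBBBBBBBBBBBg
  -4 WoooooBBBBBBBBBBBBBBBBBBBg
 -10 WoooooBBBBBBBBBBBBBBBBBBBg
 -16 WoooooBBBBBBBBBBBBBBBBBBBg
 -22 go...oBBBBBBBBBBBBBBBBBBBg
 -28 Wo...BBBBBBBBBBBBBBBBBBBBg
 -34 g.....BBBBBBBBBBBBBBBBBBBg
 -40 g.....BBBBBBBBBBBBBBBBBBBg
 -46 g.....BBBBBBBBBBBBBBBBBBBg
 -52 g.....gggggggBBBBBBBBBBBBg
z 0.025
  56 WWWWWWWWWWWWWWWWWWWWWWWWW
  50 gggWWWWWWWWgWgBBBBBBBBBBB
  44 WWWWWWWWWWWWggBBBBBBBBBBB
  38 WWWWWWWWWWWWWWBBBBBBBBBBB
  32 WWWWWWWWWWWWWgBBBBBBBBBBB
  26 WWWWWWWWWWWWWWBBBBBBBBBBB
  20 WWWWWWWWWWWWWWBoooooooooo
  14 WWWWWWWWWWWWWWBoooooooooo
   8 WWWWWWWWWWWWWBBoooooooooo
   2 WWWWWWWWWWgWWBBoooooooooo
  -4 WWWWWWWWWWWWgBBoooooooooo
 -10 WWWWWWWWWWWWWWBoooooooooo
 -16 WWWWWWWWWWWWWWBoooooooooo
 -22 WWWWWWWWWWWWgWBoooooooooo
 -28 WWWWWWWWWWWWWggoooooooooo
 -34 WWWWWWWWWWWWWgBoooooooooo
 -40 WWWWWWWWWWggggBoooB...Boo
 -46 WWWWWWWWWWWWWBBo.........
 -52 WWggggggggWWWBBo.........
```

move_arm --gripper '[0, 0, 0, 0, 0, 0, 0, 0]' --pt "-0.3 -4.4 0" --pt "-0.3 -4.4 0" --pt "-0.3 -4.4 0" --pt "-0.3 -4.4 0" --pt "-0.3 -4.4 0" --pt "-0.3 -4.4 0" --pt "-0.3 -4.4 0" --pt "-0.3 -4.4 0" --twist '[0, 0, 0, 0, 0, 0, 0, 0]'

```text
clock: 22.0
position: [0.4392, -0.0699, 0.2342]
tool_rot: [-3.142, -0.001, 2.948]
force: [0.6, 0.6, -2.4]
grip_width: 0.0153
finger_force: 61.8
```

move_arm --gripper '[0, 0, 0, 0, 0, 0, 0]' --pt "-0.4 -4.4 0" --pt "-0.4 -4.4 0" --pt "-0.4 -4.4 0" --pt "0 0 3" --pt "0 0 4" --pt "0 0 0" --pt "0 0 0" --twist '[0, 0, 0, 0, 0, 0, 0]'

```text
clock: 22.7
position: [0.4265, -0.1992, 0.165]
tool_rot: [3.141, -0.002, 2.949]
force: [0.8, 0.3, -0.5]
grip_width: 0.0151
finger_force: 61.6
```

```bash
python3 - <<'E'
from h import *
o=monitor.observe();print(o['position'],np.degrees(o['tool_rot']),o['force'])
t=grab('top','t9')
E
```

```text
[ 0.4265111  -0.19922652  0.16503706] [ 1.79938003e+02 -9.06930586e-02  1.68975737e+02] [ 0.82846872  0.33969818 -0.53228215]
```

Lower 12.3 cm, gently at the end.

move_arm --gripper '[0, 0, 0, 0, 0, 0, 0, 0]' --pt "0 0 4" --pt "0 0 4" --pt "0 0 2" --pt "0 0 1" --pt "0 0 0.5" --pt "0 0 0.4" --pt "0 0 0.3" --pt "0 0 0" --twist '[0, 0, 0, 0, 0, 0, 0, 0]'

```text
clock: 23.55
position: [0.4269, -0.2001, 0.0433]
tool_rot: [-3.141, 0.001, 2.948]
force: [0.2, -0.9, -1.9]
grip_width: 0.0155
finger_force: 61.8
```

move_arm --gripper '[0, 0, 0]' --pt "0 0 0.1" --pt "0 0 0.05" --pt "0 0 0" --twist '[0, 0, 0]'

```text
clock: 23.85
position: [0.4267, -0.1999, 0.0414]
tool_rot: [-3.142, 0.0, 2.948]
force: [0.0, -0.5, -1.5]
grip_width: 0.0155
finger_force: 61.8
```

move_arm --gripper '[0.6, 0.6, 0.6, 0.6, 0.6]' --pt "0 0 0" --pt "0 0 0" --pt "0 0 0" --pt "0 0 0" --pt "0 0 0" --twist '[0, 0, 0, 0, 0]'

```text
clock: 24.35
position: [0.4266, -0.1999, 0.0413]
tool_rot: [-3.142, -0.0, 2.948]
force: [-0.2, 0.5, -0.3]
grip_width: 0.0512
finger_force: 0.0
```

move_arm --gripper '[0.6, 0.6, 0.6, 0.6, 0.6, 0.6, 0.6]' --pt "0 0 -1" --pt "0 0 -3" --pt "0 0 -4" --pt "0 0 -4" --pt "0 0 -4" --pt "0 0 0" --pt "0 0 0" --twist '[0, 0, 0, 0, 0, 0, 0]'

```text
clock: 25.05
position: [0.4266, -0.2002, 0.2023]
tool_rot: [-3.141, 0.001, 2.948]
force: [0.2, 0.0, -0.5]
grip_width: 0.0509
finger_force: 0.0
```

```bash
python3 - <<'E'
from h import *
g=grab('wrist','w9');o=monitor.observe();print(o['position'],np.degrees(o['tool_rot']),o['force'])
hsv=cv2.cvtColor(g['img'],cv2.COLOR_RGB2HSV);m=cv2.inRange(hsv,(5,170,120),(20,255,255))
n,l,s,c=cv2.connectedComponentsWithStats(m);i=1+np.argmax(s[1:,4])
Q=np.array([plane(g,*p,.016,True)[:2] for p in cv2.boxPoints(cv2.minAreaRect(cv2.findNonZero((l==i).astype(np.uint8))))]);print(s[i],Q.round(3).tolist(),Q.mean(0))
b=cv2.findNonZero(((hsv[...,2]<60)&(np.arange(640)>290)&(np.arange(640)<335)&(np.arange(400)[:,None]<240)&(np.arange(400)[:,None]>120)).astype(np.uint8))
print(cv2.boundingRect(b))
plan((.455,.1235),79,.20)
E
```

```text
[ 0.42623755 -0.20000078  0.20138675] [-1.79973705e+02 -6.92091969e-03  1.68901057e+02] [-0.06134147  0.45347187 -0.79068601]
[305 135  21  89 768] [[0.376, -0.2], [0.38, -0.18], [0.477, -0.198], [0.473, -0.22]] [ 0.42648369 -0.1995005 ]
(291, 159, 32, 81)
n 11 tw 8.17
[[0.31, 2.94, 0.01], [0.72, 2.86, 0.01], [1.12, 2.73, 0.01], [1.5, 2.54, 0.01], [1.85, 2.3, 0.01], [2.16, 2.02, 0.01], [2.42, 1.69, 0.01], [2.64, 1.33, 0.01], [2.8, 0.94, 0.01], [2.9, 0.53, 0.01], [2.95, 0.12, 0.01]]
```

move_arm --gripper '[0.5, 0.5, 0.5, 0.5, 0.5, 0.5, 0.5, 0.5]' --pt "0.3 2.9 0" --pt "0.7 2.9 0" --pt "1.1 2.7 0" --pt "1.5 2.5 0" --pt "1.9 2.3 0" --pt "2.2 2.0 0" --pt "2.4 1.7 0" --pt "2.6 1.3 0" --twist '[8.2, 8.2, 8.2, 8.2, 8.2, 8.2, 8.2, 8.2]'

```text
clock: 25.9
position: [0.4466, 0.0359, 0.2004]
tool_rot: [-3.14, -0.001, 1.798]
force: [0.3, -0.1, 0.1]
grip_width: 0.0424
finger_force: 0.0
```

move_arm --gripper '[0.5, 0.5, 0.5, 0.5, 0.5]' --pt "2.8 0.9 0" --pt "2.9 0.5 0" --pt "2.9 0.1 0" --pt "0 0 0" --pt "0 0 0" --twist '[8.2, 8.2, 8.2, 0, 0]'

```text
clock: 26.4
position: [0.4538, 0.1225, 0.2004]
tool_rot: [-3.14, 0.001, 1.378]
force: [-0.7, -1.2, -0.1]
grip_width: 0.0432
finger_force: 0.0
```

```bash
python3 - <<'E'
from h import *
g=grab('wrist','w10');o=monitor.observe();print(o['position'],np.degrees(o['tool_rot']),o['force'])
hsv=cv2.cvtColor(g['img'],cv2.COLOR_RGB2HSV)
def pix(p):
    c=g['rotation'].T@(np.array(p)-g['eye']);r=np.arctan2(np.hypot(c[0],c[1]),-c[2]);a=np.hypot(c[0],c[1]);K=g['K']
    return K[0,2]+K[0,0]*r*c[0]/a, K[1,2]-K[1,1]*r*c[1]/a
for z,xs in((.082,range(-145,20,5)),):
    for y in range(56,-57,-6):
        row=''
        for x in xs:
            w=C+X*x/1e3+Y*y/1e3;u,v=map(int,np.round(pix([*w,z])))
            if 0<=u<640 and 0<=v<400:
                h,s,vv=map(int,hsv[v,u]); row+=('B' if s>110 and 95<h<125 else '%x'%(vv//16)+('c' if s>25 else '-'))
            else: row+=' '
        print('%4d'%y,row)
plan((.4550,.1245),79,.054)
# stem centreline in picture
v=155
for v in(200,220,240):
    r=g['img'][v,250:370].astype(int).sum(1);print(v,(r//30).tolist()[::4])
E
```

```text
[0.45397211 0.12162077 0.20053377] [-1.79911121e+02  5.65818872e-02  7.88649776e+01] [ 0.01501257  0.79280492 -0.4356236 ]
  56 5c5c5cf-8c8c8c8c8c8c8c8c8-8c7-BBBBBBB           
  50 c-c-c-f-c-c-c-8-8c8-8c8c8c8c8cBBBBBBB           
  44 c-c-b-f-e-f-f-f-f-ecececf-f-d-BBBBBBB           
  38 c-c-c-f-f-e-f-f-f-ececdce-f-f-BBBBBBB           
  32 c-c-c-f-f-f-f-f-f-ccececf-f-9cBBBBBBB           
  26 c-c-e-f-f-e-f-bcdcf-dce-f-f-b-BBBBBBB           
  20 c-c-c-f-f-e-f-f-ecf-f-f-f-f-d-BBBBBBB           
  14 c-c-d-f-e-e-f-f-f-f-f-f-f-f-fcBBBBBBB           
   8 c-c-b-f-f-e-f-f-dcecf-dcf-f-f-BBBBBBB           
   2 c-c-b-f-e-e-f-f-ececdcecf-e-f-BBBBBBB           
  -4 c-c-c-f-e-e-f-f-ecdcdcf-f-f-fcBBBBBBB           
 -10 c-c-a-f-e-e-f-f-f-f-f-f-f-e-b-BBBBBBB           
 -16 c-c-c-f-e-e-f-ecf-f-f-f-f-f-a-BBBBBBB           
 -22 c-c-a-f-e-e-f-f-f-fcf-f-f-f-9-BBBBBBB           
 -28 c-c-c-f-e-e-f-f-f-f-e-f-f-e-7cBBBBBBB           
 -34 c-c-a-f-e-e-f-f-f-bcccbcf-f-9cBBBBBBB           
 -40 c-c-b-f-e-e-f-f-f-ececf-f-dc8cBBBBBBB           
 -46 c-c-c-f-e-e-f-8c8c8c8c8c8c8cBBBBBBBB           
 -52 5c3c8-f-9cacacacaca-acac8c8-7cBBBBBBB           
n 4 tw -0.03
[[0.08, 0.01, 3.66], [0.08, 0.01, 3.66], [0.08, 0.01, 3.66], [0.08, 0.01, 3.66]]
200 [7, 7, 7, 8, 7, 8, 7, 8, 7, 8, 6, 5, 4, 4, 5, 23, 24, 21, 6, 6, 6, 5, 5, 5, 5, 4, 5, 4, 5, 4]
220 [7, 7, 7, 6, 6, 5, 6, 6, 5, 5, 5, 6, 6, 3, 3, 9, 11, 6, 3, 3, 5, 4, 5, 6, 5, 5, 6, 5, 5, 5]
240 [6, 7, 7, 8, 6, 7, 7, 6, 5, 6, 6, 6, 6, 6, 6, 7, 7, 7, 7, 6, 6, 5, 5, 6, 6, 6, 5, 6, 6, 5]
```

move_arm --gripper '[0.5, 0.5, 0.5, 0.5, 0.5]' --pt "0.2 0 4" --pt "0.1 0 4" --pt "0 0 3.6" --pt "0 0 3" --pt "0 0 0" --twist '[0, 0, 0, 0, 0]'

```text
clock: 26.95
position: [0.453, 0.1234, 0.0524]
tool_rot: [-3.136, 0.003, 1.375]
force: [-0.1, 0.7, 0.0]
grip_width: 0.0425
finger_force: 0.0
```

move_arm --gripper '[0, 0, 0, 0, 0, 0]' --pt "0 0 0" --pt "0 0 0" --pt "0 0 0" --pt "0 0 0" --pt "0 0 0" --pt "0 0 0" --twist '[0, 0, 0, 0, 0, 0]' --squeeze 50

```text
clock: 27.55
position: [0.4539, 0.125, 0.0567]
tool_rot: [-3.141, 0.001, 1.374]
force: [-14.5, 3.4, 10.0]
grip_width: 0.01
finger_force: 48.7
```

move_arm --gripper '[0, 0, 0, 0, 0, 0, 0, 0]' --pt "0.2 -0.1 0" --pt "0.3 0 0" --pt "0.5 0 0" --pt "0.5 0 0" --pt "0.5 0 0" --pt "0.5 0 0" --pt "0.5 0 0" --pt "0.5 0 0" --twist '[0, 0, 0, 0, 0, 0, 0, 0]'

```text
clock: 28.35
position: [0.4606, 0.1587, 0.0567]
tool_rot: [3.141, 0.001, 1.373]
force: [-7.7, -4.7, 5.9]
grip_width: 0.0102
finger_force: 48.7
```

move_arm --gripper '[0, 0]' --pt "0.1 0 0" --pt "0 0 0" --twist '[0, 0]'

```text
clock: 28.55
position: [0.4611, 0.1611, 0.0568]
tool_rot: [3.141, -0.001, 1.374]
force: [-6.7, 3.6, 0.6]
grip_width: 0.0101
finger_force: 48.7
```

move_arm --gripper '[0, 0]' --pt "0.1 0 0" --pt "0 0 0" --twist '[0, 0]'

```text
clock: 28.75
position: [0.4612, 0.1615, 0.0568]
tool_rot: [3.141, -0.0, 1.374]
force: [-6.9, 1.9, 3.1]
grip_width: 0.0103
finger_force: 48.9
```

move_arm --gripper '[0, 0]' --pt "0.1 0 0" --pt "0 0 0" --twist '[0, 0]'

```text
clock: 28.95
position: [0.4614, 0.1623, 0.0568]
tool_rot: [3.141, -0.0, 1.374]
force: [-6.5, 1.4, 2.1]
grip_width: 0.0103
finger_force: 49.0
```

move_arm --gripper '[0, 0]' --pt "0.1 0 0" --pt "0 0 0" --twist '[0, 0]'

```text
clock: 29.15
position: [0.4616, 0.1637, 0.0568]
tool_rot: [3.141, -0.001, 1.374]
force: [-7.6, 3.0, 0.6]
grip_width: 0.0101
finger_force: 48.8
```

move_arm --gripper '[0, 0]' --pt "0.1 0 0" --pt "0 0 0" --twist '[0, 0]'

```text
clock: 29.35
position: [0.4619, 0.1649, 0.0568]
tool_rot: [3.141, -0.001, 1.374]
force: [-6.5, 5.4, 0.3]
grip_width: 0.0103
finger_force: 48.7
```

move_arm --gripper '[0, 0]' --pt "0.1 0 0" --pt "0 0 0" --twist '[0, 0]'

```text
clock: 29.55
position: [0.4621, 0.1657, 0.0568]
tool_rot: [3.141, -0.001, 1.374]
force: [-6.1, 2.7, 2.4]
grip_width: 0.0094
finger_force: 48.8
```

move_arm --gripper '[0, 0]' --pt "0.1 0 0" --pt "0 0 0" --twist '[0, 0]'

```text
clock: 29.75
position: [0.4623, 0.1664, 0.0568]
tool_rot: [3.141, -0.0, 1.374]
force: [-6.5, 0.7, 3.0]
grip_width: 0.0104
finger_force: 48.9
```

move_arm --gripper '[0, 0]' --pt "0.1 0 0" --pt "0 0 0" --twist '[0, 0]'

```text
clock: 29.95
position: [0.4623, 0.1668, 0.0568]
tool_rot: [3.141, 0.001, 1.374]
force: [-7.6, -2.7, 4.7]
grip_width: 0.0102
finger_force: 49.2
```

move_arm --gripper '[0.5, 0.5, 0.5, 0.5, 0.5]' --pt "-0.05 0 0" --pt "0 0 0" --pt "0 0 0" --pt "0 0 0" --pt "0 0 0" --twist '[0, 0, 0, 0, 0]'

```text
clock: 30.45
position: [0.4626, 0.167, 0.0554]
tool_rot: [3.141, -0.0, 1.374]
force: [-0.7, -0.2, -0.5]
grip_width: 0.0428
finger_force: 0.0
```

```bash
python3 - <<'E'
from h import *
g=grab('wrist','w11');o=monitor.observe();print(o['position'],np.degrees(o['tool_rot']),o['force'])
def col(im,u,v0,v1):
    a=cv2.cvtColor(im,cv2.COLOR_RGB2GRAY).astype(int);return a[v0:v1,u].tolist()
w2=cv2.cvtColor(cv2.imread('pics/w2.png'),cv2.COLOR_BGR2RGB)
for u in(220,410): print(u,col(w2,u,190,245),col(g['img'],u,190,245),sep='\n')
print('knob',col(w2,314,300,345),col(g['img'],314,300,345),sep='\n')
E
```

```text
[0.46251333 0.16696996 0.05537385] [ 1.79996381e+02 -6.32433903e-03  7.87138415e+01] [-0.48867179 -0.73785371 -0.05151057]
220
[200, 200, 197, 197, 202, 206, 205, 178, 171, 168, 170, 175, 174, 176, 177, 178, 179, 181, 195, 210, 222, 233, 238, 239, 240, 242, 242, 243, 243, 242, 241, 238, 236, 235, 226, 214, 198, 178, 177, 189, 187, 181, 160, 94, 40, 34, 35, 34, 34, 32, 36, 33, 37, 35, 35]
[205, 205, 206, 207, 205, 203, 200, 195, 196, 198, 202, 206, 204, 187, 171, 168, 170, 171, 171, 173, 175, 176, 176, 177, 182, 197, 214, 224, 233, 237, 238, 241, 241, 242, 243, 243, 241, 239, 236, 234, 229, 219, 204, 186, 172, 183, 178, 145, 81, 27, 29, 33, 32, 34, 35]
410
[201, 199, 195, 193, 191, 189, 189, 192, 195, 186, 171, 164, 167, 167, 170, 174, 175, 177, 178, 178, 188, 204, 222, 233, 241, 243, 242, 243, 243, 243, 244, 244, 242, 240, 237, 235, 231, 222, 208, 189, 175, 182, 192, 186, 180, 146, 84, 24, 30, 31, 35, 32, 33, 32, 34]
[196, 198, 199, 201, 199, 198, 196, 192, 188, 188, 189, 191, 194, 192, 175, 165, 164, 166, 167, 170, 173, 175, 176, 178, 180, 182, 204, 221, 233, 240, 242, 242, 243, 243, 243, 244, 244, 241, 239, 236, 234, 229, 219, 201, 183, 177, 181, 181, 154, 56, 27, 34, 30, 29, 28]
knob
[194, 194, 194, 194, 193, 193, 193, 192, 193, 194, 194, 194, 194, 192, 193, 194, 191, 190, 190, 189, 192, 190, 190, 194, 185, 52, 15, 22, 23, 19, 25, 25, 27, 26, 30, 28, 20, 16, 11, 18, 19, 23, 26, 26, 24]
[198, 197, 197, 198, 195, 198, 198, 197, 197, 196, 197, 197, 196, 195, 197, 196, 195, 197, 196, 196, 195, 196, 196, 197, 196, 198, 200, 37, 3, 6, 13, 13, 14, 19, 17, 19, 12, 14, 14, 18, 18, 16, 23, 21, 24]
```

```bash
python3 - <<'E'
from h import *
g=grab('wrist');
def cam(pos,yaw):
    Rt=Rot.from_euler('xyz',[180,0,yaw],degrees=True).as_matrix();Rc=np.array([[0,.956,.294],[1,0,0],[0,.294,-.956]])
    return dict(K=g['K'],eye=np.array(pos)+Rt@[.07505,-.00054,-.14256],rotation=Rt@Rc)
a=cam([.46292,.16459,.0547],79.25);b=cam([.46251,.16697,.05537],78.71)
print(b['eye']-g['eye'])
for n,va,vb,u,z in(('bar',233,237.8,220,.08),('bar',235.7,238.7,410,.08),('knob',324.8,326.8,314,.084),('rim',226,232.5,220,.097),('rim',228.7,233.6,410,.097)):
    print(n,st(plane(a,u,va,z,True)),st(plane(b,u,vb,z,True)))
E
```

```text
[-0.00051289 -0.00023478 -0.00010374]
bar (np.float64(-143.77209133304916), np.float64(41.10902140611149)) (np.float64(-143.64098906290639), np.float64(42.21436129701907))
bar (np.float64(-144.67209071744603), np.float64(-39.40503335838253)) (np.float64(-144.48242404506766), np.float64(-39.166000084192696))
knob (np.float64(-187.93281732440127), np.float64(1.1902934168314048)) (np.float64(-187.46145607231514), np.float64(2.231835997454433))
rim (np.float64(-133.91419445888812), np.float64(35.05048855304896)) (np.float64(-134.1336030446957), np.float64(36.08800408490086))
rim (np.float64(-134.66490767092807), np.float64(-33.1854765053322)) (np.float64(-134.9240726155293), np.float64(-33.08947730765049))
```

move_arm --gripper '[0.6, 0.6, 0.6, 0.6, 0.6, 0.6, 0.6, 0.6]' --pt "0 0 -1" --pt "0 0 -3" --pt "0 0 -4" --pt "0 0 -4" --pt "-2 0 -3" --pt "-2 0 0" --pt "0 0 0" --pt "0 0 0" --twist '[0, 0, 0, 0, 0, 0, 0, 0]'

```text
clock: 31.35
position: [0.4546, 0.1276, 0.2058]
tool_rot: [3.141, -0.0, 1.373]
force: [0.4, -0.4, -0.4]
grip_width: 0.0515
finger_force: 0.0
```

```bash
python3 - <<'E'
from h import *
g=grab('wrist');o=monitor.observe();print(o['clock'],o['position'])
hsv=cv2.cvtColor(g['img'],cv2.COLOR_RGB2HSV)
def pix(p):
    c=g['rotation'].T@(np.array(p)-g['eye']);r=np.arctan2(np.hypot(c[0],c[1]),-c[2]);a=np.hypot(c[0],c[1]);K=g['K']
    return K[0,2]+K[0,0]*r*c[0]/a, K[1,2]-K[1,1]*r*c[1]/a
for y in range(50,-51,-10):
    row=''
    for x in range(-125,0,6):
        u,v=map(int,np.round(pix([*(C+X*x/1e3+Y*y/1e3),.076])))
        if 0<=u<640 and 0<=v<400:
            h,s,vv=map(int,hsv[v,u]);row+=' B ' if s>110 and 95<h<125 else '%2d%s'%(vv//10,'c' if s>25 else '-')
    print(y,row)
E
```

```text
31.4 [0.4545603  0.12814011 0.20549492]
50 19-20-23-19-20-19-19-19-19- B  B  B  B  B  B  B  B 
40 24-24-24-24-24-24-24-24-19- B  B  B  B  B  B  B  B 
30 24-24-24-24-24-24-24-24-19- B  B  B  B  B  B  B  B 
20 24-24-24-24-24-24-24-24-19- B  B  B  B  B  B  B  B 
10 24-24-24-24-24-24-24-24-18- B  B  B  B  B  B  B  B 
0 24-24-24-24-24-24-24-24-18- B  B  B  B  B  B  B 
-10 24-23-24-24-24-24-24-24-18- B  B  B  B  B  B  B 
-20 24-23-23-24-24-24-24-24-18- B  B  B  B  B  B  B  B 
-30 24-23-23-24-24-24-24-23-18- B  B  B  B  B  B  B  B 
-40 24-24-23-24-24-23-24-23-18- B  B  B  B  B  B  B  B 
-50 24-24-23-23-23-23-24-23-18- B  B  B  B  B  B  B  B
```

The plate and the tray floor are clear, and the gate is home.

```bash
python3 -c "
from h import *
print(bot.job_done())"
```

```text
the job is handed in; nothing more can be done
None
```

The job is handed in at about 31 s: the gate was drawn open, all six tablets were swept off the tray, the sweep was stood back on the table and the gate was pushed home. The final camera check showed the parts of the tray floor it could see and the gate plate clear, and the gate was back within about 0.5 mm of its home position. I did not count the tablets inside the bin.

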